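# Unlatch the tester's battery cover and lay it in the tray

## Robot

A 6-joint arm with a two-finger parallel gripper is mounted at the origin on a cart in front of the work surface, level with it; the furniture and walls round the work are solid. World frame = base frame: x ahead of the robot, y to its left, z up, the work surface at z = 0. Lengths are in m, angles in rad, forces in N, time in s.
With the tool pointing down it reaches from about 0.3 to 1 m from the base axis. Payload 5.1 kg.
Tool frame: the origin (TCP) lies midway between the tips of the shut fingers; the grasp point (between the pads) lies 19 mm behind it; y points along the fingers, z is the direction in which the jaws open and shut, and the axes are right-handed (so a half turn about y gives the same grasp; the last joint's range is limited). The gripper opens to 95 mm and grips with 3 to 60 N. Pads are 20 mm wide; open, the fingers measure 119 mm over their backs; the gripper's body (75 mm by 180 mm) begins 59 mm behind the grasp point.
Start: joints at [-0.083, 0.124, 1.65, -0, 1.367, -0.083], TCP at [0.65, -0, 0.215] pointing down, gripper open.
Joint ranges: [-2.61, 2.61], [-1.02, 2.33], [0.03, 2.71], [-1.35, 4.49], [0.32, 2.68], [-2.91, 2.91]. Speed limits (rad/s): [2.57, 2.57, 3.14, 3.14, 3.14, 3.14].

## Interface

Orientations are given as a 3x3 rotation matrix whose columns are the frame's x, y, z axes.
In Python, from plant import sense, eyes, workorder gives the robot as it stands.
- The arm moves only by the shell command python3 -m pendant 'ROWS' [OPENING]. ROWS is JSON, a list of rows, each a list of 4 numbers: the shift along the world's x, y, z in mm, then the turn about the world's z in degrees. In form: [[dx, dy, dz, turn], ...]. A call has 1 to 5 rows; each row shifts and turns the pose as measured when the row begins; what a row does not reach is not made up. A row lasts 1/10 s, in which the tool goes at most 50 mm and 8.59 degrees, less where a joint would pass 70% of its speed; a pose out of reach is approached as far as the arm can. A call with a gripper value outside its range is refused whole. OPENING is the finger opening in mm, from 0 to 95.1, set as the call begins (- or left out, the last holds). The fingers move at their own pace and stop on an object; the grip force is fixed at half the most. Time passes only in rows, so rows that do not move let the fingers close. It gives the time, the measured TCP pose, the force and the opening at its end, in the units of the state.
- sense(): the state, without advancing time (a new reading comes with each control period).
- eyes.get_image(name): name is "scene" or "side" or "wrist"; returns (picture, depth): 384x512x3 uint8, blue, green, red; 384x512 float32, m along the optical axis (not along the pixel's ray), 0 where there is no reading.
- eyes.calibration(name): a dict with "intrinsics" (3x3 intrinsics, pixels), "D" ([k1, k2, p1, p2, k3] as OpenCV has them; the pictures are not rectified), "origin" and "attitude" of the camera in the world; the wrist camera has in their place "T_tool_cam" (4x4, takes a point from camera to tool coordinates, whose origin is the TCP and whose axes are the tool frame's). Camera axes: x right, y down, z forward; pixel columns grow to the right and rows downward; lengths in m; the calibration is good to about 2 mm. A picture is of the moment at which its call begins: read the wrist's pose just before it. calibration takes no time and is no camera call.
- workorder.job_done(): hands the job in, once; it reports no verdict.
The state is a dict: "clock": time; "qpos": joint angles; "dq": joint speeds; "effort": joint torques, N m; "tool_pos": TCP position; "ee_rot": TCP orientation; "ft_force": force on the tool from outside, world axes, zero at the start; "torque": the same for the moment, N m; "grip_width": opening from 0.0 (shut) to 1.0 (fully open).
Only numpy, scipy, OpenCV 4.12 (cv2) and the standard library are available. Lean on these libraries where they do the work, as an engineer would, in place of code of your own. Each camera call takes 0.05 s, during which the arm holds its last target.

## Task

Open the battery bay of the tester that lies face down: feel for the two blue tabs, squeeze them together evenly and only as hard as they need, and while they are squeezed draw the cover back out from under its lip without forcing it or tugging on it while it is still latched. Then lay the cover down gently, right way up and flat in the black tray, let go of it, and leave the tray and the other things on the bench where they are.

Things in the scene. Friction and masses are not known exactly. Their poses are not given: they have to be found in the camera images.
- tester: Grey hand-held tester, 108x96x39 mm (x from -52 to +56 mm), face down, fixed to the bench by two steel brackets (feet reach 64 mm from its middle in y). Origin: middle of its underside, on the bench; z up. The cover lies on its battery deck at z = 30 mm, between two rails (inner faces at y = +-31.2 mm, x from -28 to +28 mm, top at z = 39 mm). Nothing stands on its -x end.
- tester_lip (a point): Middle of the lip at the tester's +x end, on its top (x = 45, z = 39 mm in the tester's frame; axes as the tester's). The lip spans x = 37 to 55 mm, underside z = 35.5 mm; the cover's toes are tucked under it. The cover comes out by sliding along the tester's own -x: its toes are clear after 11 mm, then it lifts freely.
- cover: White battery cover, plate 70x60x4 mm plus two toes 12 mm long at its +x end; about 0.13 kg with its tabs. Origin: middle of the plate's underside; z up. Fitted, its frame is the tester's raised 30 mm, with 1.2 mm play to either side. Its hooks and toes break if it is pulled, twisted or pressed against the tester with more than 12 N.
- cover_pads (a point): Midway between the grip pads of the two blue tabs, 24 mm above the cover's origin. Squeeze the pads along the cover's y. Each is 20 mm long in x, 11 to 37 mm above the cover's origin, with a flat outer face. Pads differ from cover to cover and side to side: each outer face is anywhere from 22 to 32 mm from the cover's middle, so touch must tell. A tab cracks above 16 N.
- tab_left: Blue tab on the cover's +y side. Origin: at the cover's origin at rest, moving to the cover's -y as the tab is pressed (6 mm at most); it does not tell where the pad is. It yields from about 3 N, then 1.6 N per mm, and springs back. Its hook, 3.5 mm deep in a pocket of the rail, blocks sliding and lifting (2 mm play); it clears at 3.5 mm (9 N; 11 N if the cover lies off to one side).
- tab_right: Blue tab on the cover's -y side, the mirror image of tab_left; its origin is at the cover's origin at rest and moves to the cover's +y as it is pressed (stops at 6 mm, about 13 N). Both tabs must be in at the same time for the cover to slide.
- tray: Black open tray, 116x158x24 mm (x, y, z), inside 104x138 mm, floor 3 mm thick, loose, 0.35 kg. Origin: middle of its underside, on the bench.
- tin: Round white tin, 50 mm across, 24 mm high; bystander. Origin: middle of underside.
- heat_tape: Roll of amber tape lying flat, 58 mm across, 16 mm high; bystander. Origin: middle of underside.
- plug: Black mains plug lying on the bench, 70x35x22 mm; bystander. Origin: under its middle.
There are look-alikes about, which are no part of the job. Of the things shaped like the cover, the white one is meant.

How it is judged:
By the outcome, as a careful person would: the job done as asked, in the order asked, and still so for the second after the job is handed in, with the robot touching nothing.
It also fails if it takes over 43 s, if anything falls off the work surface, if the arm or the gripper's body presses on something with over 40 N, if the wrist force passes 120 N, or if a joint passes its speed limit or range.

## Working session

There is one attempt and no reset: what is moved stays moved. The work goes in short steps, Python scripts to look and compute and a shell command to move; the robot and the scene stay as the last step left them, time stands still between calls to the robot, and variables do not carry over. Pictures are saved under pics/ and viewed, and the job is handed in when it is done.

```bash
ls; mkdir -p pics
cat > h.py <<'E'
import numpy as np, cv2, json
from plant import sense, eyes, workorder
def grab(n,tag):
    s=sense(); im,d=eyes.get_image(n); cv2.imwrite(f'pics/{tag}.png',im); np.savez(f'pics/{tag}.npz',im=im,d=d,p=s['tool_pos'],R=s['ee_rot'],n=n); return im,d,s
def cam(n,p,R):
    c=eyes.calibration(n); K=np.array(c['intrinsics']);D=np.array(c['D'],float)
    if n=='wrist':
        T=np.array(c['T_tool_cam']); R=np.array(R);o=R@T[:3,3]+np.array(p); A=R@T[:3,:3]
    else: o=np.array(c['origin']);A=np.array(c['attitude'])
    return K,D,o,A
def load(tag):
    z=np.load(f'pics/{tag}.npz'); return z['im'],z['d'],cam(str(z['n']),z['p'],z['R'])
def plane(px,C,z):
    K,D,o,A=C; u=cv2.undistortPoints(np.array(px,float).reshape(-1,1,2),K,D).reshape(-1,2)
    r=np.c_[u,np.ones(len(u))]@A.T; return o+r*((z-o[2])/r[:,2])[:,None]
def cloud(d,C):
    K,D,o,A=C; v,u=np.mgrid[:d.shape[0],:d.shape[1]]
    x=cv2.undistortPoints(np.stack([u.ravel(),v.ravel()],1).astype(float).reshape(-1,1,2),K,D).reshape(-1,2)
    r=np.c_[x,np.ones(len(x))]*d.reshape(-1,1); return (r@A.T+o).reshape(*d.shape,3)
E
python3 - <<'E'
from h import *
for n in ['scene','side','wrist']:
    im,d,s=grab(n,n+'0'); print(n,d.min(),d.max(),(d>0).mean())
    print(cam(n,s['tool_pos'],s['ee_rot']))
print({k:np.round(v,3) for k,v in sense().items()})
E
```

```text
pics
scene 0.0 2.8384514 0.9959208170572916
(array([[483.90926981,   0.        , 254.70785318],
       [  0.        , 483.90926981, 190.33258652],
       [  0.        ,   0.        ,   1.        ]]), array([-0.04125798,  0.        ,  0.        ,  0.        ,  0.        ]), array([-0.0658917 ,  0.69283063,  0.73107742]), array([[-0.5716574 , -0.47529972,  0.6688034 ],
       [-0.82048354,  0.33494273, -0.46327111],
       [-0.00381821, -0.81357454, -0.58144809]]))
side 0.0 3.999736 0.9271138509114584
(array([[356.76795793,   0.        , 254.57805688],
       [  0.        , 356.76795793, 193.77024045],
       [  0.        ,   0.        ,   1.        ]]), array([0.01272698, 0.        , 0.        , 0.        , 0.        ]), array([ 0.45727137, -0.68574862,  0.57867143]), array([[ 0.963039  , -0.13682112,  0.23202555],
       [-0.2693599 , -0.48578132,  0.8315418 ],
       [-0.0010588 , -0.86330556, -0.50468048]]))
wrist 0.0 0.45127767 0.9961700439453125
(array([[331.38451249,   0.        , 259.33473118],
       [  0.        , 331.38451249, 189.16587223],
       [  0.        ,   0.        ,   1.        ]]), array([-0.06474149,  0.        ,  0.        ,  0.        ,  0.        ]), array([0.64958649, 0.07295946, 0.38424961]), array([[ 9.99999441e-01,  8.05377755e-04, -6.84862901e-04],
       [ 6.01200882e-04, -9.66080522e-01, -2.58240322e-01],
       [-8.69613720e-04,  2.58239766e-01, -9.66080466e-01]]))
{'clock': np.float64(0.15), 'qpos': array([-0.083,  0.124,  1.651,  0.   ,  1.367, -0.083]), 'dq': array([ 0.002, -0.001, -0.004, -0.   ,  0.001, -0.002]), 'effort': array([  0.   , -41.819, -36.047,   0.078,   0.047,  -0.   ]), 'tool_pos': array([ 0.649, -0.   ,  0.214]), 'ee_rot': array([[ 0.   , -0.002,  1.   ],
       [-1.   ,  0.   ,  0.   ],
       [-0.   , -1.   , -0.002]]), 'ft_force': array([-0.346,  0.057,  0.313]), 'torque': array([0.001, 0.063, 0.051]), 'grip_width': np.float64(1.0)}
```

View pics/scene0.png

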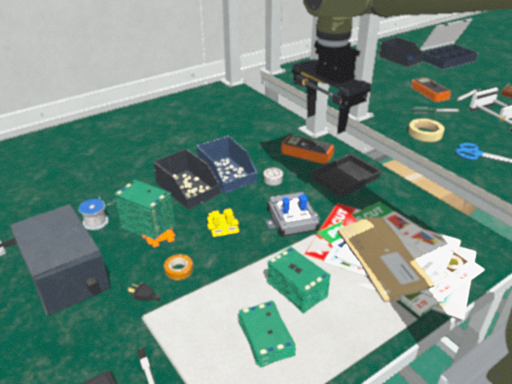

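View pics/side0.png

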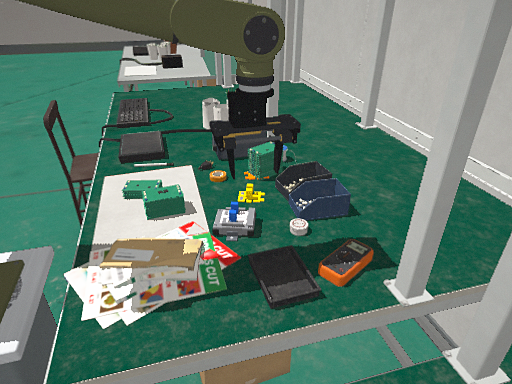

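View pics/wrist0.png

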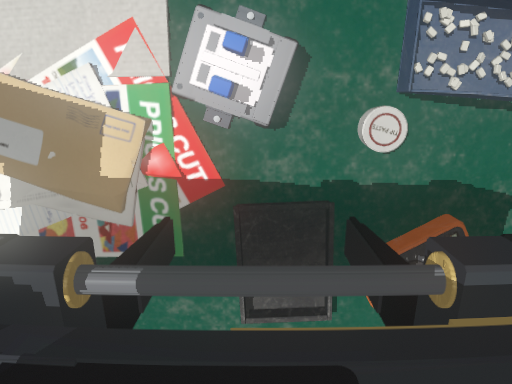

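The wrist view shows the tester at about (235,65), the tray at (287,262) and the tin at (383,130). I'll crop in on the tester and measure it.

Run:
```python
from h import *
im,d,C=load('wrist0')
c=cv2.resize(im[0:135,160:310],None,fx=5,fy=5,interpolation=cv2.INTER_CUBIC)[:600]; 
c=cv2.resize(im[0:135,160:310],(660,594),interpolation=cv2.INTER_CUBIC)
cv2.imwrite('pics/crop0.png',c)
P=cloud(d,C)
for (u,v) in [(235,42),(222,88),(230,65),(200,40),(283,60),(290,40),(185,70),(250,15),(215,118),(383,130),(287,230),(238,230),(328,230),(260,110)]:
    print(u,v,np.round(P[v,u]*1000))
```

```text
235 42 [628. 125.  68.]
222 88 [615.  85.  67.]
230 65 [620. 108.  38.]
200 40 [590. 133.  31.]
283 60 [673. 112.  40.]
290 40 [680. 133.  30.]
185 70 [574. 104.  31.]
250 15 [639. 161.   8.]
215 118 [600.  55.   8.]
383 130 [784.  43.  24.]
287 230 [683. -80.   4.]
238 230 [625. -72.  25.]
328 230 [731. -75.  18.]
260 110 [650.  64.  39.]
```

View pics/crop0.png

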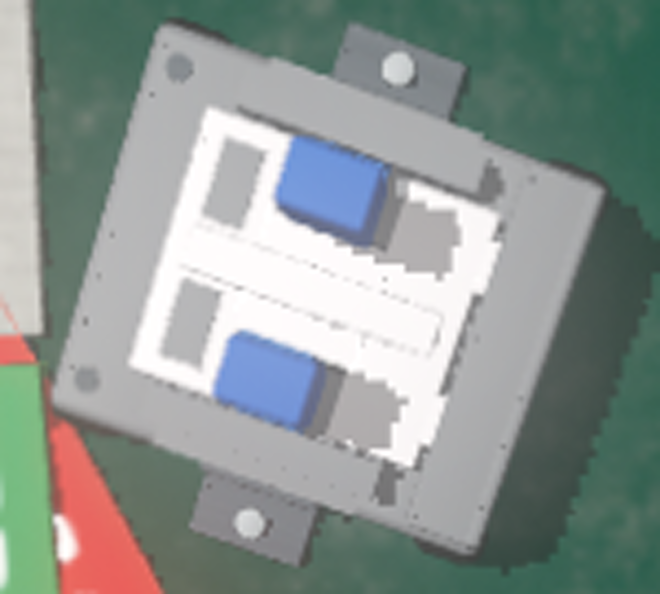

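The lip is on the right-hand (+x-ish) side: depth reads z≈40 there and ≈31 on the left end. So the tester's +x points right and slightly down in this picture. Next I'll measure the yaw, centre, pad faces and tray.

Run:
```python
from h import *
im,d,C=load('wrist0'); P=cloud(d,C)*1000
z=P[...,2]; v,u=np.mgrid[:384,:512]
roi=(u>160)&(u<310)&(v<135)
def rect(m,zz,name,ap=0):
    m=cv2.morphologyEx(m.astype(np.uint8),cv2.MORPH_OPEN,np.ones((3,3)))
    cs,_=cv2.findContours(m,cv2.RETR_EXTERNAL,cv2.CHAIN_APPROX_NONE)
    for c in sorted(cs,key=cv2.contourArea)[::-1][:3]:
        if cv2.contourArea(c)<30: continue
        w=plane(c.reshape(-1,2),C,zz/1000)*1000
        r=cv2.minAreaRect(w[:,:2].astype(np.float32)); print(name,[np.round(x,1) for x in r])
rect(roi&(z>26)&(z<45),30,'deck30')
rect(roi&(z>36.5)&(z<43),39,'rails+lip39')
hsv=cv2.cvtColor(im,cv2.COLOR_BGR2HSV)
bl=roi&(hsv[...,0]>100)&(hsv[...,0]<125)&(hsv[...,1]>120)
for k in (0,1):
    m=bl&(z>62)&((v<65) if k==0 else (v>=65)); q=P[m]; print(len(q),q.mean(0)); rect(m,67,'blue')
wh=roi&(hsv[...,1]<40)&(im[...,1]>215)
rect(wh,34,'white')
# bolts
b=plane([(160+398/4.4,68/4.4),(160+250/4.4,522/4.4)],C,.012)*1000; print(b)
dd=b[0]-b[1]; print('yaw',np.degrees(np.arctan2(dd[1],dd[0]))-90,b.mean(0))
# tray
tr=(z>15)&(z<30)&(u>225)&(u<345)&(v>195)&(v<330); rect(tr,24,'tray rim')
fl=(z>-2)&(z<8)&(im.max(2)<60)&(u>225)&(u<340)&(v>195)&(v<330); rect(fl,3,'floor')
im,d,C=load('scene0')
P=cloud(d,C)*1000;z=P[...,2]
for (uu,vv) in [(345,158),(379,175),(345,192),(312,176),(345,176)]: print(uu,vv,P[vv,uu].round())
```

```text
deck30 [array([622.7, 106.9]), array([ 90.5, 107.9]), np.float64(70.7)]
rails+lip39 [array([663.8,  91.9]), array([83.7, 18.3]), np.float64(70.1)]
rails+lip39 [array([632.5, 141. ]), array([ 9.9, 56. ]), np.float64(70.2)]
rails+lip39 [array([608.4,  74.3]), array([ 8.9, 56.5]), np.float64(70.1)]
115 [627.1358737  128.65005506  70.35875026]
blue [array([627.7, 129.4]), array([ 5.6, 17. ]), np.float64(76.4)]
0 [nan nan nan]
white [array([621.2, 107.5]), array([59.6, 72. ]), np.float64(70.6)]
[[640.00433698 159.85809974  12.        ]
 [602.31462003  54.05012255  12.        ]]
yaw -19.606339001206706 [621.15947851 106.95411114  12.        ]
tray rim [array([678.1, -79.2]), array([117.2,  78.7]), np.float64(0.6)]
tray rim [array([ 682.4, -179.1]), array([115.7,  38.6]), np.float64(2.2)]
floor [array([679.6, -93.5]), array([105.9,  75.4]), np.float64(2.4)]
floor [array([664.5, -43. ]), array([91.4, 11.3]), np.float64(0.1)]
floor [array([728.7, -56.7]), array([35.1, 40.7]), np.float64(3.7)]
345 158 [ 734. -168.   21.]
379 175 [ 628. -194.   11.]
345 192 [621. -61.  14.]
312 176 [726. -41.  13.]
345 176 [ 683. -122.    5.]<stdin>:17: RuntimeWarning: Mean of empty slice.
  ret = um.true_divide(
```

```bash
python3 -m pendant '[[-7,25,0,8],[-7,25,0,8],[-7,25,0,8],[-7,20,0,8],[0,12,0,8]]' - ; python3 -m pendant '[[0,0,0,8],[0,0,0,8],[0,0,0,8],[0,0,0,6],[0,0,0,0]]'
python3 - <<'E'
from h import *
im,d,s=grab('wrist','w1'); print(s['tool_pos'],s['ee_rot'],s['ft_force'])
E
```

```text
clock: 0.65
tool_pos: [0.6193, 0.1083, 0.2108]
ee_rot: [[0.66, -0.005, 0.751], [-0.751, -0.002, 0.66], [-0.002, -1.0, -0.005]]
ft_force: [-0.2, 0.2, -0.4]
grip_width: 1.001
clock: 1.15
tool_pos: [0.6172, 0.1112, 0.2084]
ee_rot: [[0.956, -0.007, 0.294], [-0.294, -0.005, 0.956], [-0.005, -1.0, -0.007]]
ft_force: [0.1, -0.1, 0.4]
grip_width: 0.998
[0.61722657 0.11115108 0.20835152] [[ 0.95564726 -0.00716919  0.29442642]
 [-0.29446547 -0.00517003  0.95564813]
 [-0.00532903 -0.99996094 -0.0070518 ]] [ 0.11320297 -0.13938682  0.39302384]
```

View pics/w1.png

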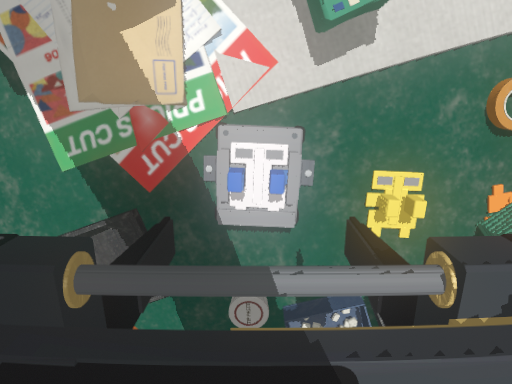

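The tester is now centred between the fingers at (260,176), lip towards the bottom, with the pads at (236,180) and (278,182). I'll measure it again from this view.

```bash
cat > m.py <<'E'
from h import *
import sys
tag=sys.argv[1]; im,d,C=load(tag); P=cloud(d,C)*1000
z=P[...,2]
hsv=cv2.cvtColor(im,cv2.COLOR_BGR2HSV)
roi=np.hypot(P[...,0]-621,P[...,1]-107)<85
def rect(m,zz,name,n=3):
    m=cv2.morphologyEx(m.astype(np.uint8),cv2.MORPH_OPEN,np.ones((3,3)))
    cs,_=cv2.findContours(m,cv2.RETR_EXTERNAL,cv2.CHAIN_APPROX_NONE)
    for c in sorted(cs,key=cv2.contourArea)[::-1][:n]:
        if cv2.contourArea(c)<30: continue
        w=plane(c.reshape(-1,2),C,zz/1000)*1000
        r=cv2.minAreaRect(w[:,:2].astype(np.float32)); print(name,[np.round(x,1) for x in r],z[m>0].mean().round(1))
rect(roi&(z>26)&(z<75)&(hsv[...,1]<60),30,'deck30',1)
rect(roi&(z>36.5)&(z<43)&(im[...,1]<200),39,'rails+lip39')
rect(roi&(z>26)&(im[...,1]>225),34,'white')
bl=roi&(hsv[...,0]>100)&(hsv[...,0]<125)&(hsv[...,1]>120)
rect(bl,67,'blueall',2)
rect(bl&(z>63),67,'bluetop',2)
th=np.radians(float(sys.argv[2])); c0=np.array([float(sys.argv[3]),float(sys.argv[4])])
q=P[bl&(z>63)][:,:2]-c0; X=q@[np.cos(th),np.sin(th)]; Y=q@[-np.sin(th),np.cos(th)]
for s in (1,-1):
    k=Y*s>0; print('pad',s,'x',np.percentile(X[k],[2,50,98]).round(1),'y',np.percentile(Y[k],[2,50,98]).round(1))
E
python3 m.py w1 -19.8 621 107
python3 - <<'E'
import cv2
im=cv2.imread('pics/w1.png');cv2.imwrite('pics/c1.png',cv2.resize(im[115:235,195:325],None,fx=4.5,fy=4.5,interpolation=cv2.INTER_CUBIC))
E
```

```text
deck30 [array([623.7, 107. ]), array([ 89.9, 110.9]), np.float64(70.4)] 35.1
rails+lip39 [array([664. ,  92.6]), array([83.7, 18.5]), np.float64(70.4)] 39.8
rails+lip39 [array([632.7, 141.4]), array([ 9.1, 56.5]), np.float64(70.6)] 39.8
rails+lip39 [array([608.8,  74.3]), array([ 9.1, 56.4]), np.float64(70.3)] 39.8
white [array([621.9, 107.2]), array([59.2, 72.6]), np.float64(70.1)] 36.4
blueall [array([612.2,  85.8]), array([10.8, 17. ]), np.float64(73.0)] 67.9
blueall [array([631.9, 126.7]), array([4.9, 7.1]), np.float64(73.7)] 67.9
bluetop [array([612.2,  85.8]), array([10.8, 17. ]), np.float64(73.0)] 67.9
bluetop [array([631.9, 126.7]), array([4.9, 7.1]), np.float64(73.7)] 67.9
pad 1 x [-10.1   1.7   6.9] y [18.4 22.8 24.9]
pad -1 x [-9.7  0.3  7.2] y [-28.2 -24.2 -17.4]
```

View pics/c1.png

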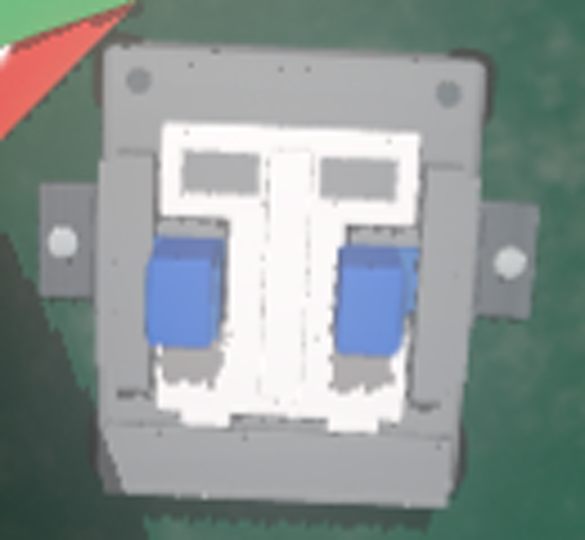

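```bash
python3 -m pendant '[[3,-5,-40,-2.5],[0,0,-40,0],[0,0,-30,0],[0,0,0,0]]' 80
python3 - <<'E'
from h import *
s=sense(); print(s['tool_pos'],np.degrees(np.arctan2(s['ee_rot'][1][2],s['ee_rot'][0][2])),s['ft_force'],s['torque'],s['grip_width'])
E
```

```text
clock: 1.6
tool_pos: [0.6211, 0.1059, 0.0974]
ee_rot: [[0.937, -0.002, 0.348], [-0.348, -0.004, 0.937], [-0.001, -1.0, -0.005]]
ft_force: [-0.7, 0.6, -0.4]
grip_width: 0.844
[0.6211284  0.10592254 0.09743264] 69.6046812597616 [-0.67884001  0.64914316 -0.43533499] [ 0.10655183 -0.03102508 -0.0257853 ] 0.8439935743843368
```

```bash
python3 -m pendant '[[0,0,-30,0.7],[0,0,-18,0],[0,0,-3,0],[0,0,0,0]]' 70
python3 - <<'E'
from h import *
im,d,s=grab('wrist','w2')
print(s['tool_pos'],np.degrees(np.arctan2(s['ee_rot'][1][2],s['ee_rot'][0][2])),s['ft_force'],s['torque'],s['grip_width'])
E
```

```text
clock: 2.0
tool_pos: [0.6243, 0.1061, 0.0506]
ee_rot: [[0.94, 0.004, 0.342], [-0.342, -0.004, 0.94], [0.005, -1.0, -0.002]]
ft_force: [-0.7, -0.3, 0.5]
grip_width: 0.739
[0.62430038 0.10608038 0.05062375] 70.00714482419959 [-0.67610721 -0.2903327   0.47061716] [ 0.15715848 -0.04610041 -0.04901187] 0.7388376914054195
```

View pics/w2.png

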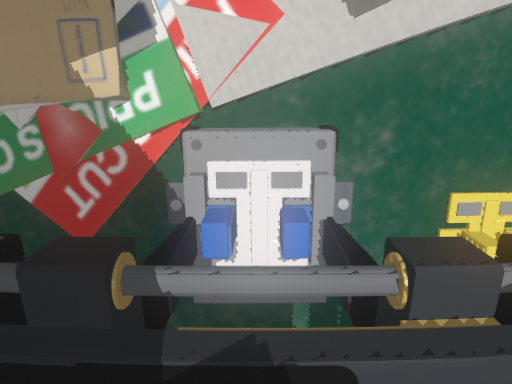

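This closer view has the pads at (218,232) and (295,232) between the fingers. I'll measure their outer faces.

```bash
sed -i 's/zz,name,n=3/zz,name,n=2/' m.py; python3 m.py w2 -19.7 621.1 107.4
python3 - <<'E'
from h import *
im,d,C=load('w2'); z=cloud(d,C)[...,2]*1000
for u in range(196,322,3): print(u,im[235,u],z[235,u].round(),end=';')
E
```

```text
deck30 [array([611.5, 110.9]), array([107.2,  85.6]), np.float64(70.1)] 36.2
rails+lip39 [array([632.2, 141.4]), array([ 9.5, 56.3]), np.float64(70.5)] 39.7
rails+lip39 [array([608.2,  74.3]), array([ 9.4, 55.7]), np.float64(69.9)] 39.7
white [array([618.5, 108.6]), array([58.6, 65.2]), np.float64(70.7)] 36.1
white [array([655.4, 119.4]), array([13.2,  2.8]), np.float64(69.9)] 36.1
blueall [array([609.2,  87.5]), array([13.7, 26.1]), np.float64(72.1)] 67.8
blueall [array([626.3, 126. ]), array([12.8, 19.2]), np.float64(71.3)] 67.8
bluetop [array([611.7,  86.8]), array([13.7, 20.8]), np.float64(71.2)] 68.3
bluetop [array([626.3, 126. ]), array([12.8, 19.2]), np.float64(71.3)] 68.3
pad 1 x [-10.7  -1.4   7.6] y [13.3 19.5 25.3]
pad -1 x [-10.8  -2.1   7.7] y [-29.2 -22.7 -16.1]
196 [81 74 74] 41.0;199 [102  97  96] 40.0;202 [189 116  78] 67.0;205 [199 122  83] 68.0;208 [200 124  86] 68.0;211 [200 126  88] 67.0;214 [200 127  90] 68.0;217 [200 128  92] 68.0;220 [200 129  94] 69.0;223 [201 131  97] 67.0;226 [192 126  98] 68.0;229 [188 138 109] 67.0;232 [124 103  96] 61.0;235 [122 107 103] 43.0;238 [233 232 235] 35.0;241 [233 232 235] 35.0;244 [233 233 236] 35.0;247 [233 233 236] 35.0;250 [231 230 234] 35.0;253 [233 233 236] 36.0;256 [233 234 236] 37.0;259 [233 234 236] 37.0;262 [233 234 236] 37.0;265 [234 234 236] 36.0;268 [233 233 236] 35.0;271 [233 233 236] 35.0;274 [233 233 236] 35.0;277 [230 229 233] 35.0;280 [134 107 102] 49.0;283 [185 127 106] 67.0;286 [203 136 107] 68.0;289 [203 134 105] 67.0;292 [203 134 104] 67.0;295 [201 132 101] 68.0;298 [201 131  98] 67.0;301 [201 130  96] 68.0;304 [200 128  93] 68.0;307 [198 126  90] 68.0;310 [144 105  86] 66.0;313 [155 152 152] 40.0;316 [154 151 151] 40.0;319 [139 136 135] 39.0;
```

```bash
cat > s.py <<'E'
from h import *
s=sense(); t=np.radians(-19.7); p=s['tool_pos']*1000; q=p[:2]-[620.2,107.8]
ex=np.array([np.cos(t),np.sin(t)]);ey=np.array([-ex[1],ex[0]]);f=s['ft_force']
print('t %.2f tcp'%s['clock'],p.round(1),'yaw %.2f'%(np.degrees(np.arctan2(s['ee_rot'][1][2],s['ee_rot'][0][2]))-90),'tester xy',round(q@ex,1),round(q@ey,2),'F xyz tester',np.round([f[:2]@ex,f[:2]@ey,f[2]],1),'Tq',s['torque'].round(2),'open %.1f'%(s['grip_width']*95.1))
E
python3 -m pendant '[[-5,-0.5,-3,0.3],[0,0,-2,0],[0,0,0,0]]' 59 >/dev/null; python3 s.py
```

```text
t 2.35 tcp [622.1 105.9  50.6] yaw -19.70 tester xy 2.4 -1.18 F xyz tester [-0.1 -0.9 -0.2] Tq [ 0.06 -0.03 -0.01] open 59.8
```

```bash
python3 -m pendant '[[-2.5,0,-6,0],[0,0,0,0]]' >/dev/null; python3 s.py;  python3 -m pendant '[[-2,0,-3,0]]' >/dev/null; python3 s.py
```

```text
t 2.55 tcp [619.9 105.9  45.3] yaw -19.71 tester xy 0.4 -1.87 F xyz tester [-0.2  0.1 -0. ] Tq [ 0.1  -0.06 -0.01] open 59.4
t 2.65 tcp [618.5 106.   42.8] yaw -19.71 tester xy -1.0 -2.29 F xyz tester [-0.2 -0.  -0.1] Tq [ 0.08 -0.09 -0.02] open 58.9
```

```bash
python3 -m pendant '[[0.3,-1,1.5,0],[0,0,0,0]]' >/dev/null; python3 s.py;  python3 -m pendant '[[-0.3,-1,0,0],[0,0,0,0]]' >/dev/null; python3 s.py;python3 -m pendant '[[-0.3,-1,0,0],[0,0,0,0]]' >/dev/null; python3 s.py
```

```text
t 2.85 tcp [617.9 104.9  43.4] yaw -19.70 tester xy -1.2 -3.52 F xyz tester [-0.3  1.1 -0.5] Tq [ 0.1  -0.04 -0.01] open 58.7
t 3.05 tcp [617.6 103.8  43.3] yaw -19.71 tester xy -1.1 -4.64 F xyz tester [-0.3 -0.1  0.1] Tq [ 0.1  -0.06  0.02] open 59.1
t 3.25 tcp [617.4 102.9  43.4] yaw -19.71 tester xy -1.0 -5.51 F xyz tester [ 0.2 -0.3 -1.2] Tq [ 0.17 -0.03  0.02] open 58.9
```

```bash
for i in 1 2 3; do python3 -m pendant '[[-0.2,-0.7,0,0],[0,0,0,0]]' >/dev/null; python3 s.py; done
```

```text
t 3.45 tcp [617.4 102.9  43.7] yaw -19.72 tester xy -1.0 -5.58 F xyz tester [-0.1  0.  -0.2] Tq [ 0.22 -0.08 -0.03] open 59.1
t 3.65 tcp [617.4 102.8  43.8] yaw -19.72 tester xy -1.0 -5.67 F xyz tester [-0.1  1.  -0.4] Tq [ 0.4  -0.05  0.03] open 59.1
t 3.85 tcp [617.4 102.7  44.1] yaw -19.72 tester xy -0.9 -5.74 F xyz tester [-0.6  2.8 -0.3] Tq [ 0.52 -0.09  0.03] open 59.5
```

```bash
python3 -m pendant '[[1.7,4.7,0,0],[0,0,0,0]]' >/dev/null; python3 s.py;  python3 -m pendant '[[0.3,1,0,0],[0,0,0,0]]' >/dev/null; python3 s.py;  python3 -m pendant '[[0.3,0.8,0,0],[0,0,0,0]]' >/dev/null; python3 s.py
```

```text
t 4.05 tcp [619.  106.6  44. ] yaw -19.71 tester xy -0.7 -1.56 F xyz tester [ 0.2 -0.8  0.1] Tq [ 0.11 -0.01  0.1 ] open 59.2
t 4.25 tcp [619.2 107.1  43.7] yaw -19.70 tester xy -0.7 -1.05 F xyz tester [-0.4  0.4  0.8] Tq [ 0.04 -0.01  0.01] open 58.5
t 4.45 tcp [619.4 107.5  43.5] yaw -19.70 tester xy -0.7 -0.6 F xyz tester [0.2 0.5 1. ] Tq [ 0.08 -0.07  0.07] open 58.8
```

```bash
python3 -m pendant '[[0.3,1,0,0],[0,0,0,0]]' >/dev/null; python3 s.py;  python3 -m pendant '[[0.3,1,0,0],[0,0,0,0]]' >/dev/null; python3 s.py;  python3 -m pendant '[[0.3,0.8,0,0],[0,0,0,0]]' >/dev/null; python3 s.py
```

```text
t 4.65 tcp [619.6 108.3  43.5] yaw -19.70 tester xy -0.7 0.28 F xyz tester [-1.   0.8  0.3] Tq [ 0.09 -0.03  0.01] open 58.9
t 4.85 tcp [619.9 108.9  43.5] yaw -19.69 tester xy -0.7 0.87 F xyz tester [ 1.1 -0.2 -0.7] Tq [ 0.02 -0.07  0.03] open 59.0
t 5.05 tcp [619.9 108.9  43.4] yaw -19.68 tester xy -0.7 0.91 F xyz tester [ 0.1 -1.6  1.4] Tq [-0.12  0.07 -0.03] open 58.9
```

```bash
python3 -m pendant '[[-1.1,-3.2,0.5,0],[0,0,0,0]]' 56 >/dev/null; python3 s.py; python3 -m pendant '[[0,-0.3,0,0],[0,0,0,0]]' 54 >/dev/null; python3 s.py
```

```text
t 5.25 tcp [618.9 106.2  44. ] yaw -19.70 tester xy -0.6 -1.95 F xyz tester [ 1.1  1.  -0.2] Tq [ 0.09 -0.03 -0.  ] open 56.7
t 5.45 tcp [619.  106.3  44.1] yaw -19.71 tester xy -0.6 -1.79 F xyz tester [ 0.1  0.  -0.7] Tq [-0.03 -0.13  0.02] open 54.2
```

```bash
python3 -m pendant '[[-0.2,-1,0,0],[0,0,0,0]]' 53 >/dev/null; python3 s.py; python3 -m pendant '[[0,0,0,0],[0,0,0,0]]' 51 >/dev/null; python3 s.py
```

```text
t 5.65 tcp [618.9 105.6  44.1] yaw -19.70 tester xy -0.5 -2.5 F xyz tester [-0.6  0.4 -0.5] Tq [ 0.04 -0.04 -0.02] open 53.2
t 5.85 tcp [618.9 105.6  44.2] yaw -19.70 tester xy -0.5 -2.52 F xyz tester [-0.5 -0.4  0.2] Tq [ 0.08 -0.01  0.01] open 51.1
```

```bash
python3 -m pendant '[[0,0,0,0],[0,0,0,0]]' 48 >/dev/null; python3 s.py; python3 -m pendant '[[0,0,0,0],[0,0,0,0]]' 46 >/dev/null; python3 s.py; python3 -c "
from h import *
grab('wrist','w3')"; python3 m.py w3 -19.7 620.2 107.8
```

```text
t 6.05 tcp [618.9 105.6  44.2] yaw -19.70 tester xy -0.5 -2.54 F xyz tester [-0.3  0.5  1.2] Tq [ 0.12 -0.01  0.01] open 48.5
t 6.25 tcp [618.9 105.6  44.2] yaw -19.70 tester xy -0.4 -2.53 F xyz tester [0.6 0.6 0.1] Tq [ 0.05 -0.03  0.02] open 46.0
deck30 [array([607.5, 112.4]), array([90.8, 77.7]), np.float64(70.5)] 35.8
rails+lip39 [array([665.1,  89.4]), array([70.9, 12.5]), np.float64(70.3)] 39.8
rails+lip39 [array([621. , 145.4]), array([ 9.5, 32.9]), np.float64(70.5)] 39.8
white [array([614.7, 109.5]), array([59. , 56.4]), np.float64(70.3)] 36.3
blueall [array([610.,  92.]), array([13.4, 18.8]), np.float64(70.8)] 68.2
blueall [array([623.1, 122.1]), array([12.9, 14.7]), np.float64(71.4)] 68.2
bluetop [array([611.2,  91.5]), array([13.4, 16.2]), np.float64(70.8)] 68.4
bluetop [array([623.1, 122.1]), array([12.9, 14.7]), np.float64(71.4)] 68.4
pad 1 x [-9.2 -2.4  4.6] y [ 8.4 14.7 20.6]
pad -1 x [-9.6 -2.9  4.6] y [-24.7 -18.6 -12. ]
```

View pics/w3.png

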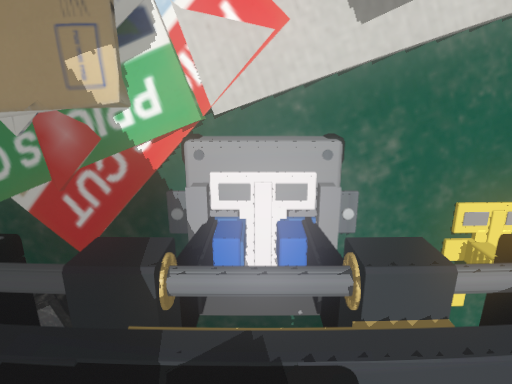

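Both pads are at (229,243) and (292,243), each in by about 4.5 mm with near-zero net side force. I'll draw it back in small steps and check the force after each one.

```bash
python3 -m pendant '[[0,0,0,0],[-1.4,0.5,0,0],[0,0,0,0]]' 45.5 >/dev/null; python3 s.py; python3 -m pendant '[[-1.4,0.5,0,0],[0,0,0,0]]' >/dev/null; python3 s.py
```

```text
t 6.60 tcp [617.5 106.   44.2] yaw -19.70 tester xy -1.9 -2.56 F xyz tester [-1.  -0.1  0.5] Tq [ 0.12  0.1  -0.05] open 46.1
t 6.80 tcp [616.  106.6  44.2] yaw -19.70 tester xy -3.5 -2.56 F xyz tester [-0.1 -0.5 -0.3] Tq [0.09 0.01 0.02] open 45.9
```

```bash
python3 -m pendant '[[-1.9,0.7,0,0],[0,0,0,0]]' >/dev/null; python3 s.py; python3 -m pendant '[[-2.8,1,0,0],[-2.8,1,0,0],[0,0,0,0]]' >/dev/null; python3 s.py
```

```text
t 7.00 tcp [613.9 107.4  44.2] yaw -19.70 tester xy -5.8 -2.53 F xyz tester [-0.1 -1.2 -0.5] Tq [ 0.12 -0.02 -0.02] open 45.8
t 7.30 tcp [607.8 109.5  44.2] yaw -19.70 tester xy -12.2 -2.55 F xyz tester [-0.7  0.6 -0.8] Tq [ 0.04 -0.11 -0.01] open 45.5
```

```bash
python3 -m pendant '[[-2.8,1,0,0],[-1.9,0.7,0,0],[0,0,0,0]]' >/dev/null; python3 s.py; python3 -c "
from h import *
grab('wrist','w4');grab('side','s4')"; python3 m.py w4 -19.7 620.2 107.8
```

```text
t 7.60 tcp [602.6 111.4  44.2] yaw -19.70 tester xy -17.8 -2.57 F xyz tester [ 0.5  0.7 -0.7] Tq [ 0.04 -0.06  0.01] open 45.6
deck30 [array([599.2, 115.1]), array([90.2, 60.6]), np.float64(70.8)] 36.0
rails+lip39 [array([658.4,  91.7]), array([76.9, 11.4]), np.float64(70.3)] 39.6
rails+lip39 [array([612.9, 148.6]), array([ 9.1, 15.8]), np.float64(73.2)] 39.6
white [array([598.3, 115.4]), array([58.6, 56.4]), np.float64(70.3)] 35.5
white [array([601.1, 114.5]), array([ 8.9, 50.7]), np.float64(70.1)] 35.5
blueall [array([593.1,  98.7]), array([14.2, 20.2]), np.float64(70.5)] 67.1
blueall [array([606.5, 127.6]), array([13.1, 14.6]), np.float64(70.1)] 67.1
bluetop [array([595.3,  97.9]), array([14.2, 15.6]), np.float64(70.5)] 67.6
bluetop [array([606.5, 127.6]), array([13.1, 14.6]), np.float64(70.1)] 67.6
pad 1 x [-26.6 -19.9 -12.7] y [ 7.6 14.1 20.2]
pad -1 x [-26.8 -20.3 -12.8] y [-24.4 -18.2 -11.5]
```

View pics/w4.png

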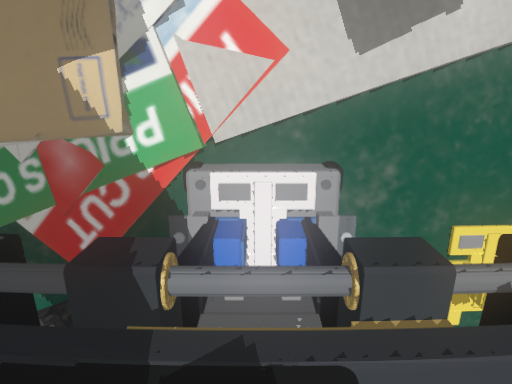

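The cover has followed by about 17 mm: its windows at (234,191) and (294,191) are now near the open end of the tester. Next I'll lift it.

```bash
python3 -m pendant '[[0,0,3,0],[0,0,5,0],[0,0,0,0]]' >/dev/null; python3 s.py; python3 -m pendant '[[0,0,20,0],[0,0,30,0],[0,0,30,0],[0,0,0,0]]' >/dev/null; python3 s.py; python3 -c "
from h import *
grab('side','s5');grab('scene','c5')"
```

```text
t 8.00 tcp [602.  111.4  52. ] yaw -19.71 tester xy -18.3 -2.78 F xyz tester [ 0.6 -0.  -0.9] Tq [ 0.05  0.01 -0.01] open 45.2
t 8.40 tcp [600.1 111.1 132.7] yaw -19.73 tester xy -20.0 -3.66 F xyz tester [0.4 0.2 0.3] Tq [ 0.08 -0.14  0.01] open 45.4
```

View pics/s5.png

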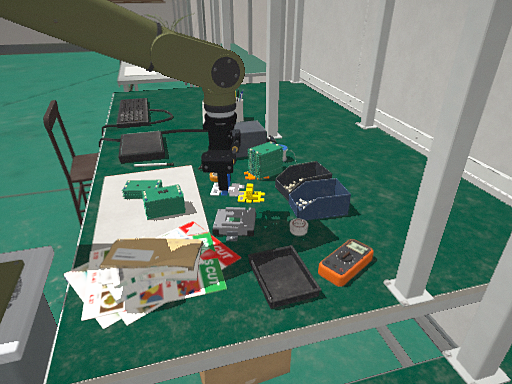

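View pics/c5.png

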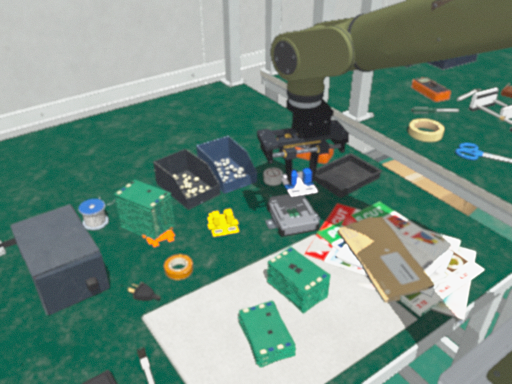

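The cover is in the jaws, level, and the tester's bay is open. Now I'll locate the tray, using the side view as a cross-check.

Run:
```python
from h import *
for tag,lo,hi,ulo,uhi,vlo,vhi in [('s5',15,40,235,330,235,315),('wrist0',18,30,225,345,190,335),('side0',15,40,235,330,235,315)]:
    im,d,C=load(tag);P=cloud(d,C)*1000;z=P[...,2]
    v,u=np.mgrid[:384,:512]
    m=(u>ulo)&(u<uhi)&(v>vlo)&(v<vhi)&(z>16)&(z<32)&(im.max(2)<90)&(P[...,1]<-25)&(P[...,0]<750)
    q=P[m][:,:2]; r=cv2.minAreaRect(q.astype(np.float32)); print(tag,len(q),r,z[m].mean())
    print(np.percentile(q,[1,99],axis=0))
    m=(u>ulo)&(u<uhi)&(v>vlo)&(v<vhi)&(im.max(2)<75)
    m=cv2.morphologyEx(m.astype(np.uint8),cv2.MORPH_OPEN,np.ones((3,3)));cs,_=cv2.findContours(m,cv2.RETR_EXTERNAL,cv2.CHAIN_APPROX_NONE);c=max(cs,key=cv2.contourArea)
    a=cv2.approxPolyDP(c,0.02*cv2.arcLength(c,True),True).reshape(-1,2); print(a.tolist()); print(plane(a,C,.024).round(3)[:,:2].tolist())
```

```text
s5 682 ((679.2498779296875, -118.23760986328125), (116.82219696044922, 160.93267822265625), 1.9716581106185913) 22.741397188455867
[[ 619.79809526 -197.96599751]
 [ 737.6503404   -38.44530986]]
[[238, 236], [236, 275], [253, 270], [252, 259], [262, 274], [289, 276], [293, 257], [315, 287], [287, 246], [302, 251], [329, 236]]
[[0.614, 0.033], [0.577, -0.104], [0.617, -0.099], [0.625, -0.062], [0.633, -0.117], [0.689, -0.139], [0.72, -0.081], [0.73, -0.185], [0.72, -0.039], [0.749, -0.067], [0.838, -0.03]]
wrist0 2254 ((680.5661010742188, -120.19255065917969), (116.70770263671875, 158.62489318847656), 2.4654664993286133) 23.910488532322294
[[ 620.58101329 -198.8809313 ]
 [ 739.07473788  -40.10312329]]
[[226, 191], [226, 278], [344, 278], [332, 272], [344, 271], [344, 191]]
[[0.612, -0.026], [0.609, -0.136], [0.753, -0.136], [0.738, -0.128], [0.753, -0.127], [0.745, -0.026]]
side0 697 ((679.058349609375, -117.88288879394531), (116.30479431152344, 161.13604736328125), 2.492839813232422) 22.84188540377934
[[ 620.08736504 -197.60359122]
 [ 737.41843269  -39.31587002]]
[[329, 242], [241, 256], [236, 292], [262, 288], [261, 279], [269, 287], [306, 278], [315, 287], [306, 270], [315, 276], [323, 258], [329, 263]]
[[0.827, -0.052], [0.602, -0.045], [0.565, -0.154], [0.621, -0.157], [0.626, -0.131], [0.636, -0.159], [0.722, -0.155], [0.73, -0.185], [0.732, -0.131], [0.744, -0.154], [0.787, -0.104], [0.792, -0.124]]
```

```bash
python3 -m pendant '[[5,-15,0,2],[10,-30,0,4],[11,-35,0,4],[11,-35,0,4],[11,-35,0,4]]' >/dev/null; python3 s.py; python3 -m pendant '[[11,-35,0,3],[8,-25,0,1],[4,-12,-10,0],[0,0,0,0]]' >/dev/null; python3 s.py
```

```text
t 9.00 tcp [638.4 -39.  115. ] yaw -0.57 tester xy 66.7 -132.08 F xyz tester [-0.4 -0.4 -0.7] Tq [ 0.1  -0.11  0.05] open 45.7
t 9.40 tcp [ 657.1 -117.    93.1] yaw 3.33 tester xy 110.5 -199.19 F xyz tester [-0.4  0.6 -1.5] Tq [ 0.1  -0.02  0.  ] open 45.7
```

```bash
python3 -m pendant '[[19,-5,-15,-1],[1,0,-15,0],[0,0,0,0]]' >/dev/null; python3 s.py; python3 -c "
from h import *
grab('wrist','w6')"
```

```text
t 9.70 tcp [ 674.  -118.4   57.3] yaw 2.33 tester xy 126.9 -194.8 F xyz tester [-0.1  1.4 -2.1] Tq [ 0.17 -0.04  0.05] open 45.6
```

View pics/w6.png

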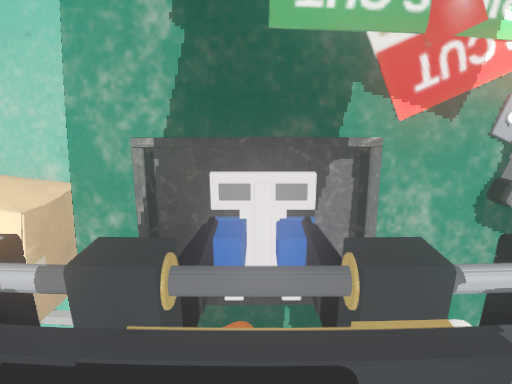

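The cover sits squarely above the tray in view (plate edge at row 172, rim at row 143). I'll lower it now.

```bash
python3 -m pendant '[[1,-3,-15,0],[0,0,-12,0],[0,0,0,0]]' >/dev/null; python3 s.py; python3 -m pendant '[[0,0,-4,0],[0,0,0,0]]' >/dev/null; python3 s.py
```

```text
t 10.05 tcp [ 675.  -119.6   30.4] yaw 2.48 tester xy 128.2 -195.61 F xyz tester [-0.1 -0.1 -1.4] Tq [ 0.14 -0.05 -0.01] open 45.3
t 10.25 tcp [ 674.7 -119.3   26.1] yaw 2.49 tester xy 127.9 -195.48 F xyz tester [ 0.1 -0.3 -1.3] Tq [ 0.14 -0.01  0.02] open 45.4
```

```bash
python3 -m pendant '[[0,0,-4,0],[0,0,0,0]]' >/dev/null; python3 s.py; python3 -m pendant '[[0,0,-2.5,0],[0,0,0,0]]' >/dev/null; python3 s.py; python3 -m pendant '[[0,0,-1,0],[0,0,0,0]]' >/dev/null; python3 s.py
```

```text
t 10.45 tcp [ 675.2 -119.5   22.7] yaw 2.49 tester xy 128.4 -195.46 F xyz tester [-0.5 -0.6 -0.5] Tq [ 0.12 -0.1  -0.05] open 45.7
t 10.65 tcp [ 675.7 -119.7   20.6] yaw 2.48 tester xy 128.9 -195.5 F xyz tester [-0.2  0.2 -1.3] Tq [ 0.08 -0.07 -0.05] open 45.7
t 10.85 tcp [ 676.  -119.9   19.9] yaw 2.48 tester xy 129.2 -195.53 F xyz tester [-0.  -0.3 -1.4] Tq [ 0.12 -0.09 -0.03] open 45.5
```

```bash
python3 -m pendant '[[0,0,-1.2,0],[0,0,0,0]]' >/dev/null; python3 s.py; python3 -m pendant '[[0,0,-1.2,0],[0,0,0,0]]' >/dev/null; python3 s.py; python3 -m pendant '[[0,0,-0.8,0],[0,0,0,0]]' >/dev/null; python3 s.py
```

```text
t 11.05 tcp [ 676.3 -119.9   19.1] yaw 2.48 tester xy 129.5 -195.5 F xyz tester [-0.4  0.4 -0.7] Tq [ 0.08 -0.05  0.01] open 45.1
t 11.25 tcp [ 676.5 -120.1   18.4] yaw 2.48 tester xy 129.8 -195.54 F xyz tester [-0.1 -0.  -0.5] Tq [ 0.14 -0.06  0.02] open 45.9
t 11.45 tcp [ 676.6 -120.1   17.9] yaw 2.48 tester xy 130.0 -195.57 F xyz tester [-1.4  0.4  0.2] Tq [ 0.17 -0.01 -0.02] open 45.7
```

```bash
python3 -m pendant '[[0,0,-1,0],[0,0,0,0]]' >/dev/null; python3 s.py; python3 -m pendant '[[0,0,-0.8,0],[0,0,0,0]]' >/dev/null; python3 s.py; python3 -m pendant '[[0,0,0,0]]' >/dev/null; python3 s.py
```

```text
t 11.65 tcp [ 676.8 -120.2   17.2] yaw 2.48 tester xy 130.2 -195.53 F xyz tester [-0.3  0.2  0.1] Tq [ 0.13 -0.01 -0.02] open 45.4
t 11.85 tcp [ 677.1 -120.3   17.3] yaw 2.48 tester xy 130.4 -195.54 F xyz tester [-1.3  0.1 -1.1] Tq [ 0.1   0.02 -0.01] open 45.6
t 11.95 tcp [ 677.1 -120.3   17.2] yaw 2.48 tester xy 130.4 -195.53 F xyz tester [-1.2 -0.1  1.2] Tq [0.16 0.03 0.  ] open 45.6
```

```bash
python3 -m pendant '[[-0.5,0,-1,0],[0,0,0,0]]' >/dev/null; python3 s.py; python3 -m pendant '[[0,0,0,0],[0,0,0,0]]' 50 >/dev/null; python3 s.py;python3 -m pendant '[[0,0,0,0],[0,0,0,0]]' 54 >/dev/null; python3 s.py
```

```text
t 12.15 tcp [ 677.3 -120.4   17.2] yaw 2.48 tester xy 130.7 -195.58 F xyz tester [-1.   0.  -0.5] Tq [0.12 0.04 0.01] open 45.6
t 12.35 tcp [ 677.3 -120.4   17.1] yaw 2.48 tester xy 130.7 -195.6 F xyz tester [-1.3 -0.6  1.7] Tq [ 0.2   0.17 -0.  ] open 49.5
t 12.55 tcp [ 677.3 -120.4   17.1] yaw 2.48 tester xy 130.7 -195.59 F xyz tester [-0.2  0.2  1.8] Tq [0.13 0.03 0.07] open 54.0
```

```bash
python3 -m pendant '[[0,0,0,0],[0,0,0,0],[0,0,0,0]]' 68 >/dev/null; python3 s.py; python3 -m pendant '[[0,0,5,0],[0,0,15,0],[0,0,30,0],[0,0,40,0],[0,0,40,0]]' >/dev/null; python3 s.py; python3 -m pendant '[[-20,40,30,0],[-20,40,0,0],[0,0,0,0],[0,0,0,0]]' >/dev/null; python3 -c "
from h import *
for n in ['wrist','side','scene']: grab(n,n+'7')"; python3 s.py
```

```text
t 12.85 tcp [ 677.1 -120.3   16.1] yaw 2.48 tester xy 130.5 -195.59 F xyz tester [ 0.2 -0.   0.8] Tq [ 0.15 -0.05 -0.03] open 67.1
t 13.35 tcp [ 671.2 -118.8  143.9] yaw 2.48 tester xy 124.4 -196.15 F xyz tester [ 1.  -0.8  0.4] Tq [ 0.08 -0.11  0.02] open 67.6
t 13.90 tcp [637.5 -43.2 186.4] yaw 2.28 tester xy 67.2 -136.37 F xyz tester [ 0.2  1.  -0.9] Tq [ 0.13 -0.02  0.01] open 68.2
```

View pics/wrist7.png

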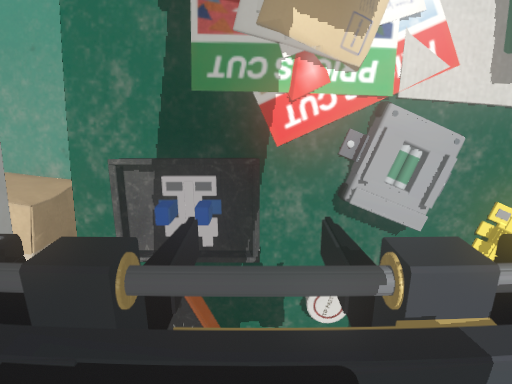

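View pics/side7.png

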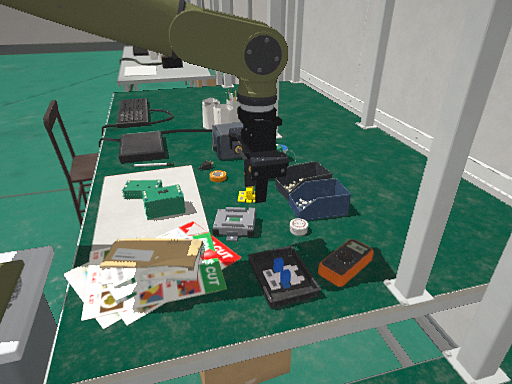

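The cover lies in the tray at (190,210) in the wrist view, with the bay open and its batteries showing. I'll check that it's flat and that the tray hasn't moved.

Run:
```python
from h import *
im,d,C=load('wrist7');P=cloud(d,C)*1000
v,u=np.mgrid[:384,:512]
m=(u>155)&(u<225)&(v>172)&(v<250)&(im.min(2)>170)
q=P[m]; q=q[(q[:,2]<20)]; A=np.c_[q[:,:2]-q[:,:2].mean(0),np.ones(len(q))]; print('plate',len(q),np.linalg.lstsq(A,q[:,2],rcond=None)[0].round(3),q.mean(0).round(1))
b=(u>150)&(u<230)&(v>190)&(v<235)&(im[...,0]>1.6*im[...,2])&(im[...,0]>90); print('blue top z',np.percentile(P[b][:,2],[50,95]))
for tag in ('side0','side7','s5'):
    im,d,C=load(tag);P=cloud(d,C)*1000;z=P[...,2]
    m=(u>235)&(u<330)&(v>235)&(v<315)&(z>16)&(z<30)&(im.max(2)<90)&(P[...,1]<-25)&(P[...,0]<750)
    print(tag,cv2.minAreaRect(P[m][:,:2].astype(np.float32)))
a,b=[cv2.imread(f'pics/{t}.png').astype(int) for t in ('side0','side7')]
D=(abs(a-b).max(2)>40).astype(np.uint8); n,l,st,c=cv2.connectedComponentsWithStats(D)
print([s.tolist() for s in st[1:] if s[4]>15])
```

```text
plate 3 [-1.198 25.009 10.253] [ 669.3 -122.8   10.3]
blue top z [37.84741397 41.69719976]
side0 ((679.058349609375, -117.88288879394531), (116.30479431152344, 161.13604736328125), 2.492839813232422)
side7 ((679.054443359375, -117.46321105957031), (116.44683074951172, 161.70924377441406), 2.2585365772247314)
s5 ((679.2498779296875, -118.23760986328125), (116.82219696044922, 160.93267822265625), 1.9716581106185913)
[[0, 0, 161, 42, 1540], [185, 0, 18, 12, 163], [204, 0, 81, 39, 1220], [254, 30, 18, 5, 23], [146, 39, 155, 164, 5522], [240, 77, 8, 4, 18], [267, 121, 14, 4, 31], [235, 146, 7, 7, 25], [229, 161, 6, 18, 80], [220, 201, 28, 23, 332], [129, 239, 11, 2, 22], [141, 239, 10, 2, 20], [152, 239, 19, 2, 38], [178, 239, 20, 17, 131], [293, 239, 31, 7, 91], [326, 238, 27, 13, 142], [356, 238, 41, 29, 210], [6, 251, 11, 11, 51], [202, 255, 46, 9, 205], [263, 257, 45, 36, 813], [131, 261, 5, 6, 24], [315, 261, 45, 30, 578], [75, 265, 25, 4, 35], [130, 268, 6, 12, 40], [351, 268, 45, 19, 312], [129, 282, 8, 13, 32], [178, 290, 86, 21, 253], [131, 297, 4, 15, 29]]
```

Run:
```python
from h import *
im,d,C=load('wrist7');P=cloud(d,C)*1000
v,u=np.mgrid[:384,:512]
m=(u>155)&(u<225)&(v>172)&(v<250)&(im.min(2)>125)
q=P[m]; q=q[(q[:,2]<14)]
c=q[:,:2].mean(0);A=np.c_[q[:,:2]-c,np.ones(len(q))]; print('plate',len(q),np.linalg.lstsq(A,q[:,2],rcond=None)[0].round(3),c.round(1),cv2.minAreaRect(q[:,:2].astype(np.float32)))
```

```text
plate 1771 [-2.000e-03  1.000e-03  8.214e+00] [ 675.8 -116.5] ((685.668701171875, -117.64555358886719), (83.71333312988281, 60.115787506103516), 2.317714214324951)
```

```bash
python3 -c "
from h import *
print(workorder.job_done(), sense()['clock'])"
```

```text
the job is handed in; nothing more can be done
the job is handed in; nothing more can be done
```

The white cover is off the tester and lying flat, right way up, in the black tray. I handed the job in at about 14 s on the robot's clock; no verdict is reported.

- **Finding the tabs:** I felt each tab with one finger, using at most about 3 N. The pad faces came out about 55 mm apart, their midpoint about 2.4 mm to the −y side of the tester's midline. Touch and camera agreed on this to within about 0.3 mm.
- **Squeezing and drawing back:** I squeezed both tabs evenly by about 4.6 mm each, which works out to about 10 N from the spring figures given. I then drew the cover back 17 mm in small steps and lifted it. Every force reading during the squeeze, pull and lift stayed within about 1.3 N, which is close to sensor noise.
- **Laying down:** I lowered the cover until it stopped at the expected height and opened the fingers in stages, with at most 1.8 N showing. The arm then backed clear.

**Last checks:**
- **Cover:** the plate's slope was 0.002 and its outline measured 84 x 60 mm. It is inside the tray and in line with it, with the tabs pointing up.
- **Tray:** its position matches the first picture to within about 0.5 mm.
- **Other things on the bench:** I compared the before and after side views only roughly. The other differences looked like lighting and shadow changes. I did not measure the tin, tape or plug again.
- **Disagreement:** my first flatness fit used too strict a brightness limit and caught only 3 points, so I repeated it; the slope above is from the repeat, with 1,771 points.

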